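Tighten the castle nut to the next slot and lock it with the pin

TASK

The castle nut on the leaning stub axle is snugged up but not locked. Tighten it clockwise (seen from the nut's end) just until its next slot lines up with the cross hole of the stud and no further, then let go and push the captive locking pin fully home through the slot into the hole, leaving the things around the stand where they are.

Things in the scene. Friction and masses are not known exactly. Their poses are not given: they have to be found in the camera images.
- axle_stand: Fixed grey-painted steel stand. Origin: centre of the underside of its 150 x 140 x 12 mm base plate, z up; its yaw is near 90 deg and varies. It carries a round flange (120 mm across) with a stud whose axis leans 0.45 rad (26 deg) from vertical to the stand's own -x (to the robot's right): outward axis direction (-0.435, 0, 0.900) in the stand's frame.
- stud_end (a point): Centre of the end face of the 36 mm steel stud, which has a thin dark line along the direction of the cross hole. Fixed to the stand.
- cross_hole (a point): Centre of the stud's cross hole (11 mm wide), 53 mm from the flange face along the stud axis. The hole runs along the stand's y axis, level, and opens towards the guide block.
- nut_grip (a point): Point on the stud axis inside the nut, 31 mm outward of the flange face, near mid-height of the hexagon: the height to grip the flats at. Turns with the nut: z axis outward along the stud; y axis through the middle of a flat and the slot above it.
- castle_nut (a joint): Angle of the steel castle nut, rad, growing clockwise seen from its outer end (tightening). Starts at -0.85 to -0.30; at 0 the next slot is exactly in line with the cross hole, and flats face the stand's +y and -y and 60 deg either side of them. Stiff (0.25 N m), stays where left, does not rise, turns on past 0 (over-tightening).
- locking_pin (a joint): Travel of the captive pin, m: 0 withdrawn (starts at 0 to 0.005), 0.036 fully home (end stop: knob at the guide block, tip in the cross hole). Slides level along the stand's -y (away from the robot) to the stud. Needs about 2 N; stays where left. The 8 mm round-nosed pin enters only if a nut slot is in line within about 5 deg, else the crown stops it.
- pin_knob (a point): Centre of the outer face of the pin's black knob (26 mm diameter, 17 mm thick): the face to push on. It looks to the stand's +y (to the robot), 53 mm outward of the flange face; 122 mm from the stud axis when withdrawn, 86 mm when home. Moves with the pin.
- steel_block: Bystander: dark ground steel block 40 x 62 x 26 mm, to the left of the stand. Origin at the centre of its underside.
- wood_block: Bystander: brown wooden block 48 x 68 x 22 mm, to the right of the stand. Origin at the centre of its underside.
- scrub_brush: Bystander: red scrub brush 38 x 85 x 32 mm, farther to the left of the stand. Origin at the centre of its underside.
- ratchet: Bystander: steel ratchet 34 x 209 x 34 mm, far to the left of the stand. Origin at the centre of its underside.
- flange_face (a point): Centre of the flange's outer face, 78 mm above the stand's origin. Its z axis points outward along the stud, its y axis is the stand's y. Outward from here along the stud: round spacer 49 mm across (56 mm at its first 4 mm) 0 to 14 mm, nut hexagon 14 to 44 mm, nut crown 44 to 62 mm, end of the stud 65 mm.
- guide_block (a point): Centre of the top of the grey guide block that carries the locking pin; it stands on the flange on the stand's +y side (towards the robot). 28 mm wide, reaches from 42 to 69 mm from the stud axis; its top is 64 mm outward of the flange face. Fixed. It is in the way of a finger or gripper body on that side of the nut.
- nut_crown (a point): Centre of the nut's outer end, 62 mm outward of the flange face, turning with the nut. The nut is a hexagon 56 mm across flats (65 mm over corners), 30 mm high, under an 18 mm high crown of about the same width with six open slots 13 mm wide, one above the middle of each flat.

How it is judged:
On the way, in this order (a step that is already met when the one before it is completed fails the run):
1. the nut is turned clockwise to the slot in line with the cross hole (within 0.1 rad) and let go, the pin still withdrawn (travel under 15 mm) (value of joint castle_nut between -0.1 and 0.1 rad and value of joint locking_pin below 0.015 m and contact force between the fingers and castle_nut below 0.5 N), for 0.2 s.
2. the locking pin is pushed home (travel over 32 mm) (value of joint locking_pin above 0.032 m), for 0.2 s.
At the end, for the whole second after the job is handed in: The nut stands with its next slot in line with the cross hole (nut angle within 0.1 rad of 0), the locking pin is home through the slot (travel over 32 of 36 mm), both at rest (value of joint castle_nut between -0.1 and 0.1 rad and value of joint locking_pin above 0.032 m and velocity of joint castle_nut between -0.05 and 0.05 rad/s and velocity of joint locking_pin between -0.005 and 0.005 m/s); the robot touches nothing.
It fails at once if the nut is over-tightened past the slot (angle over 0.2 rad) (value of joint castle_nut above 0.2 rad).
It fails at once if the nut is backed off towards the previous slot (angle under -0.95 rad) (value of joint castle_nut below -0.95 rad).
It fails at once if a bystander is moved more than 20 mm (distance of any of steel_block, wood_block, scrub_brush, ratchet from where it was at the start of the episode above 0.02 m).
It also fails if it takes over 42 s, if anything falls off the work surface, if the arm or the gripper's body presses on something with over 40 N, if the wrist force passes 120 N, or if a joint passes its speed limit or range.

ROBOT

A 6-joint arm with a two-finger parallel gripper is mounted at the origin on a cart in front of the work surface, level with it; the furniture and walls round the work are solid. World frame = base frame: x ahead of the robot, y to its left, z up, the work surface at z = 0. Lengths are in m, angles in rad, forces in N, time in s.
With the tool pointing down it reaches from about 0.375 to 0.9 m from the base axis. Payload 3.1 kg.
Tool frame: the origin (TCP) lies midway between the tips of the shut fingers; the grasp point (between the pads) lies 19 mm behind it; z points along the fingers, y is the direction in which the jaws open and shut (so a half turn about z gives the same grasp; the last joint's range is limited). The gripper opens to 85 mm and grips with 20 to 120 N. Pads are 22 mm wide; open, the fingers measure 114 mm over their backs; the gripper's body (76 mm by 85 mm) begins 54 mm behind the grasp point. The pads swing forward as they close: fully open they stand 13 mm farther back than shut.
Start: joints at [1.117, 0.527, 1.433, -0, 1.181, -0.178], TCP at [0.17, 0.601, 0.231] pointing down, gripper open.
Joint ranges: [-3.08, 3.08], [-0.75, 2.2], [0.22, 2.44], [-1.43, 4.57], [0, 2.65], [-2.85, 2.85]. Speed limits (rad/s): [2.79, 2.79, 3.14, 3.14, 3.14, 3.14].

INTERFACE

Orientations are given as a unit quaternion [x, y, z, w].
In Python, from station import manip gives the robot as it stands.
- The arm moves only by the tool servo_tool, never from a script. Its argument "increments" is a list of rows, each an object with "hand": the closure, from 0 (fully open) to 1 (shut); "travel": the shift along the tool's x, y, z in mm, a list of three; "yaw": the turn about the tool's z in degrees. A call has 1 to 20 rows; each row shifts and turns the commanded pose from where the row before left it, along the tool's axes as they then stand; what a row does not reach is not made up. A row lasts 1/10 s, in which the tool goes at most 50 mm and 8.59 degrees, less where a joint would pass 70% of its speed; a pose out of reach is approached as far as the arm can. A call with a gripper value outside its range is refused whole. The fingers move at their own pace and stop on an object; "newtons" is the grip in N (left out, the last holds). Time passes only in rows, so rows that do not move let the fingers close. It gives the time, the measured TCP pose, the force and the opening at its end, in the units of the state.
- manip.sense(): the state, without advancing time (a new reading comes with each control period).
- manip.snapshot(name): name is "scene" or "top"; returns a dict with "pixels" (400x640x3 uint8, blue, green, red), "fx", "fy", "cx", "cy" (pixels), "R" (3x3) and "t" (3): a world point X has camera coordinates R X + t. Camera axes: x right, y down, z forward; pixel columns grow to the right and rows downward; lengths in m; the calibration is good to about 2 mm. A picture is of the moment at which its call begins. There is no depth.
- manip.sign_off(): hands the job in, once; it reports no verdict.
The state is a dict: "t": time; "q": joint angles; "qd": joint speeds; "tau": joint torques, N m; "tcp_pos": TCP position; "tool_rot": TCP orientation; "force": force on the tool from outside, world axes, zero at the start; "ft_torque": the same for the moment, N m; "finger_gap": opening from 0.0 (shut) to 1.0 (fully open).
Only numpy, scipy, OpenCV 4.12 (cv2) and the standard library are available. Lean on these libraries where they do the work, as an engineer would, in place of code of your own. Each camera call takes 0.05 s, during which the arm holds its last target.

## Working session

There is one attempt and no reset: what is moved stays moved. The work goes in short steps, Python scripts to look and compute and a tool call to move; the robot and the scene stay as the last step left them, time stands still between calls to the robot, and variables do not carry over. Pictures are saved under pics/ and viewed, and the job is handed in when it is done.

Besides the shell and the picture viewer there is one more tool, called after "Emit:" as a command line: name --argument value ..., lists and objects as JSON in quotes. servo_tool: Moves the arm, as the interface text tells. Its arguments: {"type":"object","properties":{"increments":{"type":"array","items":{"type":"object","properties":{"hand":{"type":"number"},"travel":{"type":"array","items":{"type":"number"}},"yaw":{"type":"number"}}}},"newtons":{"type":"number"}},"required":["increments"]}

```bash
ls; mkdir -p pics; python3 - <<'E'
from station import manip
import cv2,numpy as np
s=manip.sense();print({k:np.round(v,3) for k,v in s.items()})
for n in("scene","top"):
    p=manip.snapshot(n);cv2.imwrite(f"pics/{n}0.png",p["pixels"])
    print(n,p["fx"],p["fy"],p["cx"],p["cy"],np.round(p["R"],3).tolist(),np.round(p["t"],3), -np.array(p["R"]).T@p["t"])
E
```

```text
pics
{'t': np.float64(0.0), 'q': array([ 1.117,  0.528,  1.434,  0.   ,  1.181, -0.178]), 'qd': array([ 0.001,  0.002, -0.   ,  0.001,  0.   ,  0.   ]), 'tau': array([-1.0000e-03, -4.4235e+01, -1.7803e+01, -0.0000e+00,  8.0000e-03,
       -0.0000e+00]), 'tcp_pos': array([0.17 , 0.601, 0.23 ]), 'tool_rot': array([ 0.137,  0.991, -0.001, -0.   ]), 'force': array([-0.041, -0.146,  0.707]), 'ft_torque': array([ 0.035, -0.009, -0.058]), 'finger_gap': np.float64(1.001)}
scene 416.7244474262407 416.7244474262407 319.9168752318773 202.19488362046508 [[0.787, -0.616, -0.019], [-0.414, -0.505, -0.758], [0.457, 0.605, -0.652]] [-0.432  0.337  1.133] [-0.03807164 -0.7811396   0.98598218]
top 435.2628205678432 435.2628205678432 316.00422473985924 200.2392826602604 [[-0.008, -1.0, 0.019], [-0.994, 0.006, -0.112], [0.111, -0.019, -0.994]] [0.043 0.592 1.118] [0.46430022 0.06129331 1.17568248]
```

View pics/scene0.png

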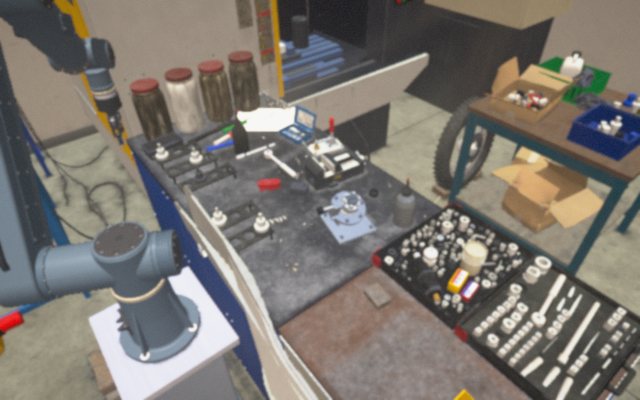

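View pics/top0.png

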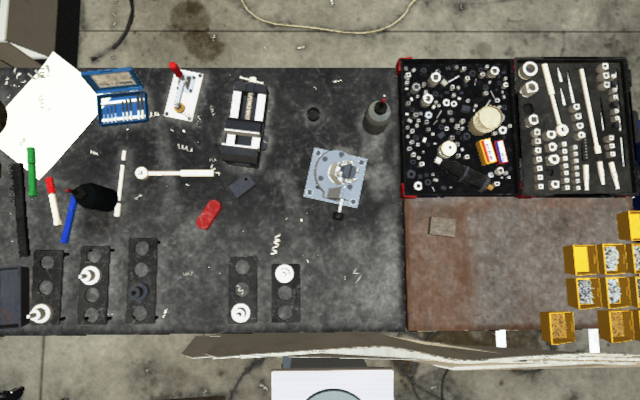

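```bash
python3 - <<'E'
import cv2
t=cv2.imread("pics/top0.png")[140:230,290:380];s=cv2.imread("pics/scene0.png")[175:250,305:395]
cv2.imwrite("pics/topz.png",cv2.resize(t,None,fx=6.6,fy=6.6,interpolation=cv2.INTER_CUBIC))
cv2.imwrite("pics/scz.png",cv2.resize(s,None,fx=7,fy=7,interpolation=cv2.INTER_CUBIC))
E
```

```text
(no output)
```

View pics/topz.png

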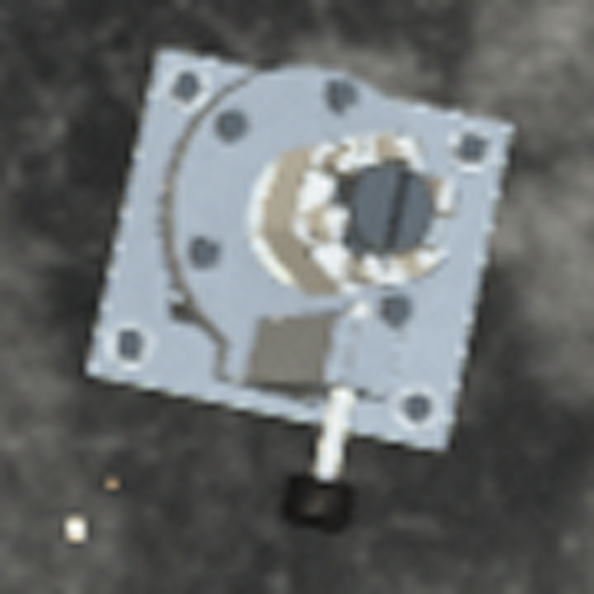

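View pics/scz.png

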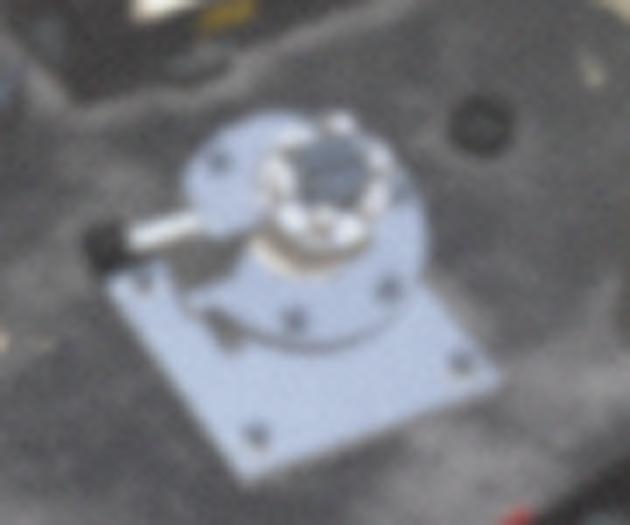

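```bash
cat > h.py <<'E'
import numpy as np,cv2
from scipy.optimize import least_squares
from station import manip
def ray(p,uv):
    R=np.array(p["R"]);t=np.array(p["t"]);c=-R.T@t
    d=R.T@np.array([(uv[0]-p["cx"])/p["fx"],(uv[1]-p["cy"])/p["fy"],1]);return c,d/np.linalg.norm(d)
def onz(p,uv,z):
    c,d=ray(p,uv);return c+d*(z-c[2])/d[2]
def proj(p,X):
    Y=np.asarray(X)@np.array(p["R"]).T+p["t"];return np.stack([Y[...,0]/Y[...,2]*p["fx"]+p["cx"],Y[...,1]/Y[...,2]*p["fy"]+p["cy"]],-1)
def tri(rs):
    A=sum(np.eye(3)-np.outer(d,d) for c,d in rs);b=sum((np.eye(3)-np.outer(d,d))@c for c,d in rs)
    X=np.linalg.solve(A,b);return X,[np.linalg.norm(np.cross(X-c,d)) for c,d in rs]
E
python3 - <<'E'
from h import *
T=manip.snapshot("top");S=manip.snapshot("scene")
# plate corners, from zooms (top 6.6x off 290,140; scene 7x off 305,175)
z2t=lambda a:((a[0]+.5)/6.6-.5+290,(a[1]+.5)/6.6-.5+140)
z2s=lambda a:((a[0]+.5)/7-.5+305,(a[1]+.5)/7-.5+175)
c=[onz(T,z2t(a),.012) for a in[(160,48),(515,125),(446,452),(86,375)]]
c=np.array(c);print(c.round(4));print([np.linalg.norm(c[i]-c[(i+1)%4]).round(4) for i in range(4)])
print("centre",c.mean(0))
e=c[0]-c[1]+c[3]-c[2];print("yaw from x edges",np.degrees(np.arctan2(e[1],e[0])))
e=c[3]-c[0]+c[2]-c[1];print("yaw from y edges",np.degrees(np.arctan2(e[1],e[0]))-90)
for a in[(245,480),(502,380),(105,280)]:print("scene corner",onz(S,z2s(a),.012).round(4))
print("stud end",tri([ray(T,z2t((391,208))),ray(S,z2s((330,168)))]))
print("knob",tri([ray(T,z2t((319,502))),ray(S,z2s((105,247)))]))
E
```

```text
[[ 0.7414  0.0434  0.012 ]
 [ 0.7084 -0.1031  0.012 ]
 [ 0.573  -0.072   0.012 ]
 [ 0.6054  0.0745  0.012 ]]
[np.float64(0.1501), np.float64(0.139), np.float64(0.1501), np.float64(0.1395)]
centre [ 0.65703977 -0.01429037  0.012     ]
yaw from x edges 77.41620032613932
yaw from y edges 77.08518830691605
scene corner [ 0.5692 -0.0773  0.012 ]
scene corner [ 0.7058 -0.1042  0.012 ]
scene corner [0.6032 0.0705 0.012 ]
stud end (array([ 0.65147733, -0.03904729,  0.13069128]), [np.float64(0.001209504019206094), np.float64(0.0012095040192061962)])
knob (array([ 0.54334824, -0.01144678,  0.12469722]), [np.float64(0.0011091935735041624), np.float64(0.0011091935735041897)])
```

```bash
cat >> h.py <<'E'
yaw=np.radians(77.3);ex=np.array([np.cos(yaw),np.sin(yaw),0]);ey=np.array([-np.sin(yaw),np.cos(yaw),0]);O=np.array([.6568,-.0145,0])
ax=-.435*ex+.9*np.array([0,0,1]);eu=.9*ex+.435*np.array([0,0,1])
def P(a,y,u): return O+np.array([0,0,.078])+ax*a+ey*y+eu*u
def W(x,y,z): return O+ex*x+ey*y+np.array([0,0,z])
def crown(name,p,a=.062,out=400,sc=5):
    # ray-cast view of plane at a: columns: right=-u, rows: down=+y ; sc px/mm
    g=(np.arange(out)-out/2)/sc/1000
    UU,YY=np.meshgrid(-g,g)
    X=P(a,0,0)+YY[...,None]*ey+UU[...,None]*eu
    uv=proj(p,X).astype(np.float32)
    return cv2.remap(p["pixels"],uv[...,0],uv[...,1],cv2.INTER_CUBIC)
def crownpic(fn):
    ims=[]
    for n,a in(("top",.062),("scene",.062)):
        im=crown(n,manip.snapshot(n),a)
        for k in range(0,360,30):
            b=np.radians(k);y,u=np.cos(b),np.sin(b)
            cv2.line(im,(int(200-u*150),int(200+y*150)),(int(200-u*175),int(200+y*175)),(0,0,255) if k%60==0 else (0,255,0),2)
        cv2.circle(im,(200,200),90,(255,0,0),1);cv2.circle(im,(200,200),140,(255,0,0),1)
        ims.append(im)
    cv2.imwrite(fn,np.hstack(ims))
E
python3 -c "
from h import *
crownpic('pics/crown0.png')"
```

```text
(no output)
```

View pics/crown0.png

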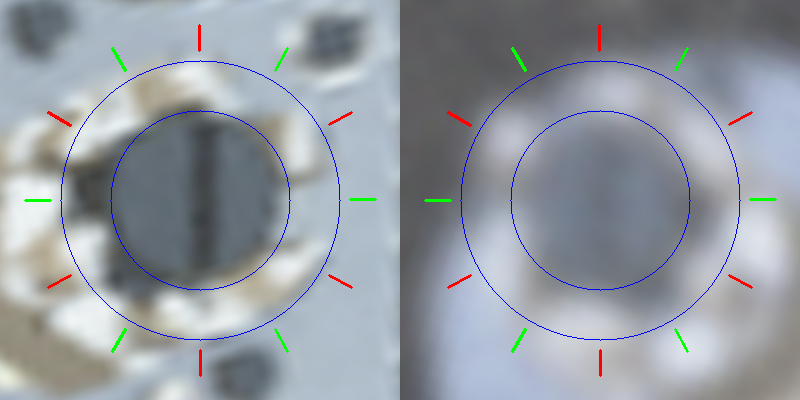

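```bash
python3 - <<'E'
from h import *
rows=[]
for n in("top","scene"):
    p=manip.snapshot(n);b=np.radians(np.arange(0,720)/2);acc=[]
    r=np.linspace(.014,.036,100)
    X=P(.062,0,0)+r[:,None,None]*(np.cos(b)[None,:,None]*ey+np.sin(b)[None,:,None]*eu)
    uv=proj(p,X).astype(np.float32);im=cv2.remap(p["pixels"],uv[...,0],uv[...,1],cv2.INTER_CUBIC)
    im=cv2.resize(im,(720,240))
    for k in range(0,720,60):cv2.putText(im,str(k//2),(k,12),0,.4,(0,0,255))
    rows.append(im)
    r=np.linspace(.021,.031,11);g=0
    X=P(.062,0,0)+r[:,None,None]*(np.cos(b)[None,:,None]*ey+np.sin(b)[None,:,None]*eu)
    uv=proj(p,X).astype(np.float32);g=cv2.cvtColor(cv2.remap(p["pixels"],uv[...,0],uv[...,1],cv2.INTER_CUBIC),6).astype(float)
    for rr in range(0,11,2):
        f=np.sum((g[rr]-g[rr].mean())*np.exp(-6j*b));print(n,r[rr],"tooth mod60",np.degrees(-np.angle(f))/6%60,abs(f)/720)
cv2.imwrite("pics/polar0.png",np.vstack(rows))
E
```

```text
top 0.021 tooth mod60 10.529432272971631 15.550641639055728
top 0.023 tooth mod60 6.7771305534538095 18.231435729946842
top 0.025 tooth mod60 1.911178928384678 14.877080939993506
top 0.027 tooth mod60 57.68453389280991 6.866798352652577
top 0.028999999999999998 tooth mod60 31.724442380760475 0.95332054300457
top 0.031 tooth mod60 24.814221423945654 3.9381322015096885
scene 0.021 tooth mod60 4.387051052114019 11.352894757854006
scene 0.023 tooth mod60 4.061049151796551 12.496161606991553
scene 0.025 tooth mod60 3.5763798151320354 11.387071436814045
scene 0.027 tooth mod60 3.128927040945555 8.2009265657829
scene 0.028999999999999998 tooth mod60 2.6347132851843442 4.116709866535102
scene 0.031 tooth mod60 2.6491999191977773 0.6067115103118852
```

View pics/polar0.png

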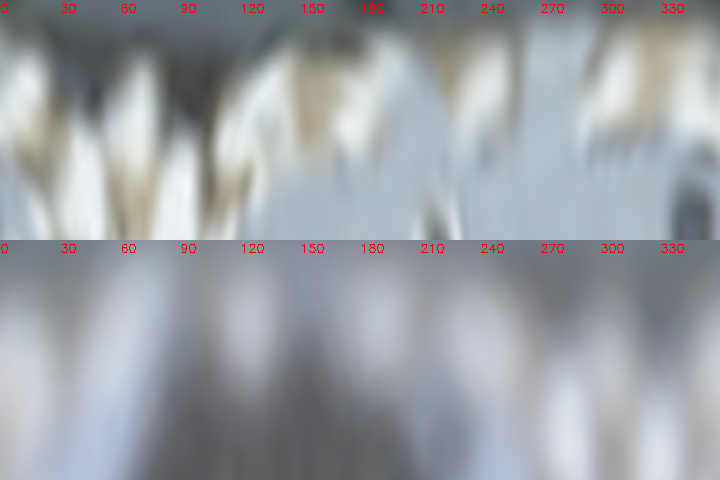

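```bash
cat >> h.py <<'E'
from scipy.spatial.transform import Rotation as Ro
def st():
    s=manip.sense();M=Ro.from_quat(s["tool_rot"]).as_matrix();d=np.array(s["tcp_pos"])-O
    print("t",round(float(s["t"]),2),"stand xyz mm",np.round([d@ex*1e3,d@ey*1e3,d[2]*1e3],1),"yaw err deg",np.degrees(np.arctan2(np.cross(M[:2,0],ey[:2]),M[:2,0]@ey[:2])).round(2),"tz",M[:,2].round(3),"F stand",np.round([s["force"]@ex,s["force"]@ey,s["force"][2]],2),"gap",round(float(s["finger_gap"]),3),"q",np.round(s["q"],2))
def goto(x,y,z):
    s=manip.sense();M=Ro.from_quat(s["tool_rot"]).as_matrix();v=W(x/1e3,y/1e3,z/1e3)-np.array(s["tcp_pos"]);print("travel total",(M.T@v*1e3).round(1))
E
python3 -c "
from h import *
st();goto(-1,-65,230)"
```

```text
t 0.4 stand xyz mm [493.7 610.1 231.2] yaw err deg 3.1 tz [-0. -0. -1.] F stand [-0.34 -0.67 -0.17] gap 1.001 q [ 1.12  0.53  1.43  0.    1.18 -0.18]
travel total [-700.9 -457.4    1.3]
```

Emit:
servo_tool --increments '[{"hand":1,"travel":[0,0,0],"yaw":-3.1},{"hand":1,"travel":[0,0,0],"yaw":0}]' --newtons 40

```text
t: 0.6
tcp_pos: [0.1702, 0.6013, 0.2313]
tool_rot: [0.111, 0.994, -0.0, -0.0]
force: [-0.4, 0.2, -0.1]
finger_gap: 0.694
```

```bash
python3 -c "
from h import *
st();goto(-1,-65,230)"
```

```text
t 0.6 stand xyz mm [493.8 610.1 231.3] yaw err deg 0.01 tz [-0. -0. -1.] F stand [ 0.11  0.45 -0.07] gap 0.694 q [ 1.12  0.53  1.43  0.    1.18 -0.23]
travel total [-675.2 -494.7    1.3]
```

Emit:
servo_tool --increments '[{"hand":1,"travel":[-34,-25,0],"yaw":0},{"hand":1,"travel":[-34,-25,0],"yaw":0},{"hand":1,"travel":[-34,-25,0],"yaw":0},{"hand":1,"travel":[-34,-25,0],"yaw":0},{"hand":1,"travel":[-34,-25,0],"yaw":0},{"hand":1,"travel":[-34,-25,0],"yaw":0},{"hand":1,"travel":[-34,-25,0],"yaw":0},{"hand":1,"travel":[-34,-25,0],"yaw":0},{"hand":1,"travel":[-34,-25,0],"yaw":0},{"hand":1,"travel":[-34,-25,0],"yaw":0},{"hand":1,"travel":[-34,-25,0],"yaw":0},{"hand":1,"travel":[-34,-25,0],"yaw":0},{"hand":1,"travel":[-34,-25,0],"yaw":0},{"hand":1,"travel":[-34,-25,0],"yaw":0},{"hand":1,"travel":[-34,-25,0],"yaw":0},{"hand":1,"travel":[-34,-25,0],"yaw":0},{"hand":1,"travel":[-34,-25,0],"yaw":0},{"hand":1,"travel":[-34,-25,0],"yaw":0},{"hand":1,"travel":[-34,-25,0],"yaw":0},{"hand":1,"travel":[-25,-17,0],"yaw":0}]'

```text
t: 2.6
tcp_pos: [0.7181, -0.0289, 0.2312]
tool_rot: [0.112, 0.994, -0.0, 0.001]
force: [-0.6, 0.4, -1.0]
finger_gap: -0.001
```

Emit:
servo_tool --increments '[{"hand":1,"travel":[0,0,0],"yaw":0},{"hand":1,"travel":[0,0,0],"yaw":0}]'

```text
t: 2.8
tcp_pos: [0.7163, -0.0267, 0.2306]
tool_rot: [0.112, 0.994, 0.0, -0.001]
force: [-0.8, -0.3, 0.3]
finger_gap: -0.002
```

```bash
python3 -c "
from h import *
st();goto(-1,-65,160)
p=manip.snapshot('top')['pixels'];s=manip.snapshot('scene')['pixels']
cv2.imwrite('pics/a1.png',np.hstack([cv2.resize(p[110:230,280:400],(400,400)),cv2.resize(s[130:250,290:410],(400,400))]))"
```

```text
t 2.8 stand xyz mm [  1.2 -60.8 230.6] yaw err deg 0.12 tz [-0.001  0.001 -1.   ] F stand [-0.48  0.74  0.31] gap -0.002 q [-0.19  0.66  1.17  0.    1.31 -1.54]
travel total [-4.3 -2.2 70.6]
```

View pics/a1.png

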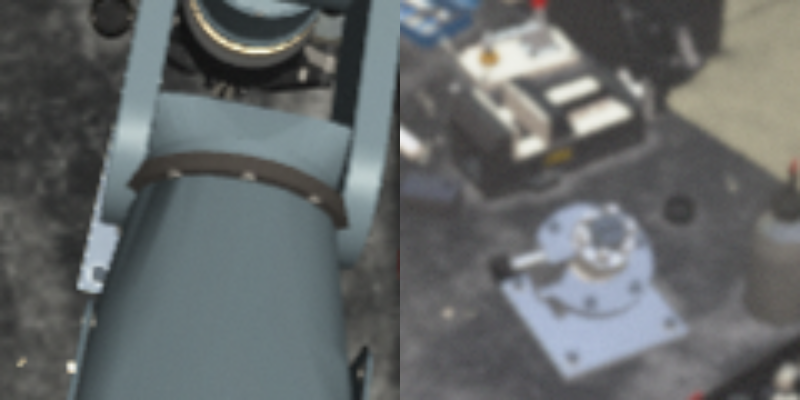

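```bash
python3 -c "
from h import *
S=manip.snapshot('scene')
print(proj(S,np.array(manip.sense()['tcp_pos'])))
cv2.imwrite('pics/a2.png',S['pixels'])"
```

```text
[365.6064902  163.00244427]
```

View pics/a2.png

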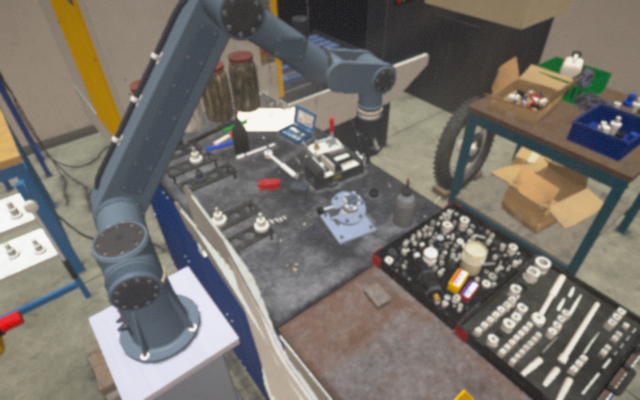

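Emit:
servo_tool --increments '[{"hand":1,"travel":[0,-0.5,28],"yaw":0},{"hand":1,"travel":[0,-0.5,28],"yaw":0},{"hand":1,"travel":[0,-0.5,28],"yaw":0},{"hand":1,"travel":[0,-0.5,28],"yaw":0},{"hand":1,"travel":[0,0,0],"yaw":0},{"hand":1,"travel":[0,0,0],"yaw":0},{"hand":1,"travel":[0,0,0],"yaw":0}]'

```text
t: 3.65
tcp_pos: [0.7174, -0.0277, 0.1216]
tool_rot: [0.11, 0.994, -0.0, 0.002]
force: [-0.2, -0.3, 0.4]
finger_gap: -0.001
```

```bash
python3 -c "
from h import *
st()
S=manip.snapshot('scene')
print(proj(S,np.array(manip.sense()['tcp_pos'])))
cv2.imwrite('pics/a3.png',cv2.resize(S['pixels'][150:250,310:410],(800,800),interpolation=2)[:600])"
```

```text
t 3.65 stand xyz mm [  0.4 -62.  121.6] yaw err deg -0.04 tz [ 0.004 -0.001 -1.   ] F stand [-0.32  0.09  0.35] gap -0.001 q [-0.19  0.77  1.27  0.    1.1  -1.54]
[364.92316445 190.591659  ]
```

View pics/a3.png

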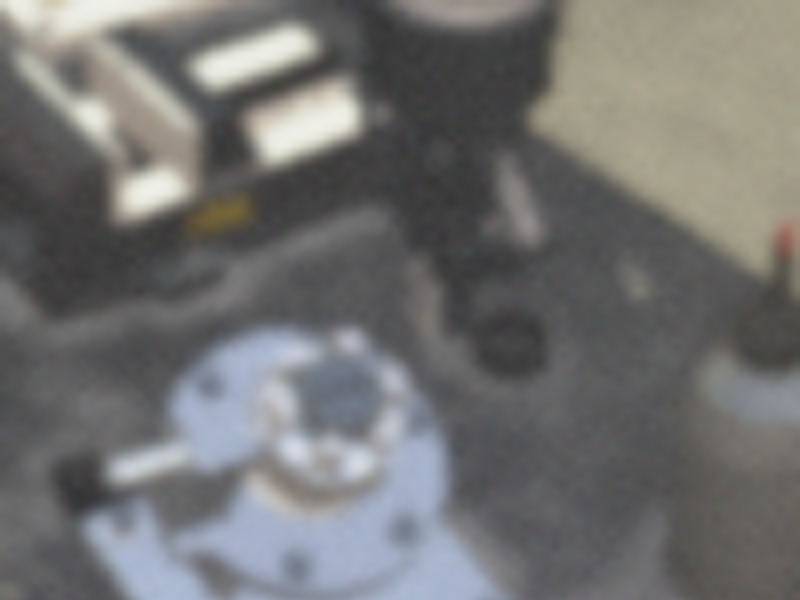

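```bash
python3 -c "
from h import *
S=manip.snapshot('scene')
im=S['pixels'][150:205,340:390];im=cv2.resize(im,None,fx=10,fy=10,interpolation=2).astype(float)
im=np.clip((im-20)*2.2,0,255).astype(np.uint8)
t=np.array(manip.sense()['tcp_pos'])
for dx in(-.0145,0,.0145):
  for dy in(-.011,.011):
    for dz in (0,.03):
      q=proj(S,t+ex*dx+ey*dy+[0,0,dz]);cv2.circle(im,tuple(int(v) for v in (q-[340,150]+.5)*10),3,(0,0,255) if dx>0 else (0,255,0) if dx<0 else (255,0,0),-1)
cv2.imwrite('pics/a4.png',im)"
```

```text
(no output)
```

View pics/a4.png

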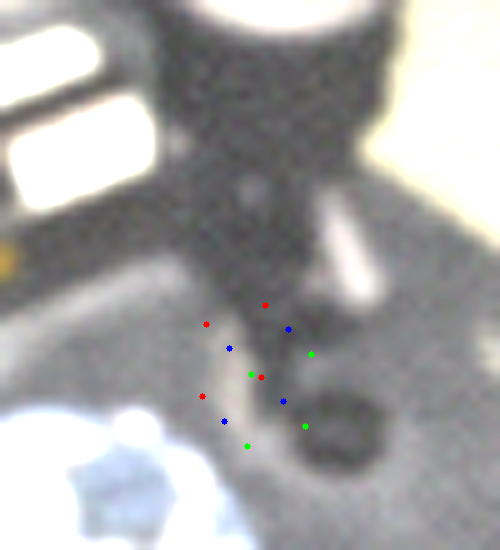

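Emit:
servo_tool --increments '[{"hand":1,"travel":[5,-0.5,0],"yaw":0},{"hand":1,"travel":[5,-0.5,0],"yaw":0},{"hand":1,"travel":[4,0,0],"yaw":0},{"hand":1,"travel":[2,0,0],"yaw":0},{"hand":1,"travel":[0,0,0],"yaw":0}]'

```text
t: 4.25
tcp_pos: [0.6999, -0.0255, 0.1194]
tool_rot: [0.111, 0.994, 0.0, -0.0]
force: [0.9, -0.1, -0.4]
finger_gap: -0.003
```

```bash
python3 -c "
from h import *
st()"
```

```text
t 4.25 stand xyz mm [ -1.2 -44.4 119.4] yaw err deg 0.01 tz [-0.  0. -1.] F stand [ 0.14 -0.87 -0.45] gap -0.003 q [-0.2   0.75  1.32  0.    1.07 -1.54]
```

Emit:
servo_tool --increments '[{"hand":1,"travel":[1,0,0],"yaw":0},{"hand":1,"travel":[1,0,0],"yaw":0},{"hand":1,"travel":[0,0,0],"yaw":0}]'

```text
t: 4.55
tcp_pos: [0.6983, -0.0251, 0.1192]
tool_rot: [0.111, 0.994, 0.0, -0.0]
force: [0.9, -0.0, 0.3]
finger_gap: -0.003
```

```bash
python3 -c "
from h import *
st()"
```

```text
t 4.55 stand xyz mm [ -1.2 -42.8 119.2] yaw err deg -0.0 tz [-0.  0. -1.] F stand [ 0.16 -0.85  0.31] gap -0.003 q [-0.2   0.75  1.32  0.    1.07 -1.54]
```

Emit:
servo_tool --increments '[{"hand":1,"travel":[1,0,0],"yaw":0},{"hand":1,"travel":[1,0,0],"yaw":0},{"hand":1,"travel":[0,0,0],"yaw":0}]'

```text
t: 4.85
tcp_pos: [0.6962, -0.0246, 0.1193]
tool_rot: [0.111, 0.994, 0.0, -0.0]
force: [0.1, 0.5, -0.0]
finger_gap: 0.005
```

Emit:
servo_tool --increments '[{"hand":1,"travel":[1,0,0],"yaw":0},{"hand":1,"travel":[0,0,0],"yaw":0}]'

```text
t: 5.05
tcp_pos: [0.6953, -0.0244, 0.1193]
tool_rot: [0.111, 0.994, 0.0, -0.0]
force: [-0.4, 0.1, 0.8]
finger_gap: 0.0
```

Emit:
servo_tool --increments '[{"hand":1,"travel":[1,0,0],"yaw":0},{"hand":1,"travel":[0,0,0],"yaw":0}]'

```text
t: 5.25
tcp_pos: [0.6943, -0.0242, 0.1193]
tool_rot: [0.111, 0.994, 0.0, -0.0]
force: [0.3, -0.0, -0.2]
finger_gap: 0.0
```

```bash
python3 -c "
from h import *
st()"
```

```text
t 5.25 stand xyz mm [ -1.2 -38.7 119.3] yaw err deg -0.0 tz [-0.  0. -1.] F stand [ 0.03 -0.35 -0.17] gap 0.0 q [-0.2   0.75  1.33  0.    1.06 -1.54]
```

Emit:
servo_tool --increments '[{"hand":1,"travel":[1,0,0],"yaw":0},{"hand":1,"travel":[0,0,0],"yaw":0}]'

```text
t: 5.45
tcp_pos: [0.6933, -0.024, 0.1193]
tool_rot: [0.111, 0.994, 0.0, -0.0]
force: [0.2, 0.4, -0.7]
finger_gap: 0.0
```

Emit:
servo_tool --increments '[{"hand":1,"travel":[1,0,0],"yaw":0},{"hand":1,"travel":[0,0,0],"yaw":0}]'

```text
t: 5.65
tcp_pos: [0.6924, -0.0237, 0.1193]
tool_rot: [0.111, 0.994, 0.0, -0.0]
force: [-0.1, 0.3, -0.3]
finger_gap: -0.005
```

Emit:
servo_tool --increments '[{"hand":1,"travel":[1,0,0],"yaw":0},{"hand":1,"travel":[0,0,0],"yaw":0}]'

```text
t: 5.85
tcp_pos: [0.6919, -0.0237, 0.1195]
tool_rot: [0.111, 0.994, -0.0, 0.001]
force: [0.8, -0.3, -0.4]
finger_gap: -0.001
```

Emit:
servo_tool --increments '[{"hand":1,"travel":[-3,0,0],"yaw":0},{"hand":1,"travel":[-2,-3,0],"yaw":0},{"hand":1,"travel":[0,-3,0],"yaw":0},{"hand":1,"travel":[1,0,0],"yaw":0},{"hand":1,"travel":[1,0,0],"yaw":0},{"hand":1,"travel":[0,0,0],"yaw":0}]'

```text
t: 6.45
tcp_pos: [0.6929, -0.03, 0.1193]
tool_rot: [0.111, 0.994, 0.0, -0.0]
force: [-0.1, 0.1, -0.9]
finger_gap: 0.004
```

```bash
python3 -c "
from h import *
st()
S=manip.snapshot('scene')
im=S['pixels'][160:225,320:385];im=cv2.resize(im,None,fx=9,fy=9,interpolation=2).astype(float)
im=np.clip((im-20)*1.6,0,255).astype(np.uint8)
t=np.array(manip.sense()['tcp_pos'])
q=proj(S,t);cv2.circle(im,tuple(int(v) for v in (q-[320,160]+.5)*9),3,(0,0,255),-1)
cv2.imwrite('pics/a5.png',im)"
```

```text
t 6.45 stand xyz mm [ -7.2 -38.6 119.3] yaw err deg 0.01 tz [-0.  0. -1.] F stand [ 0.04  0.13 -0.88] gap 0.004 q [-0.2   0.74  1.34  0.    1.06 -1.55]
```

View pics/a5.png

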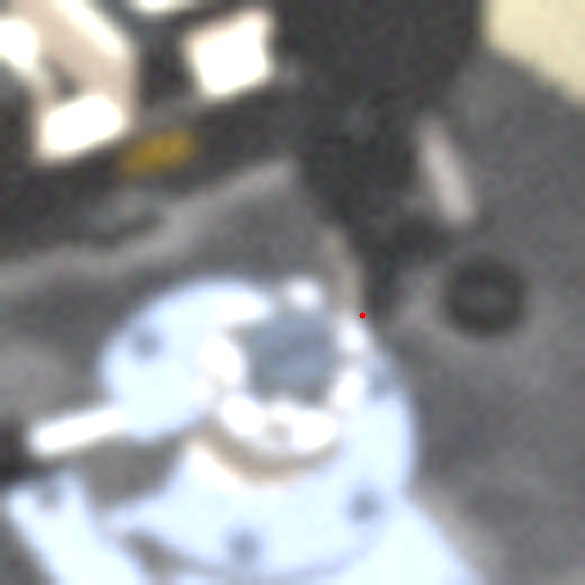

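Emit:
servo_tool --increments '[{"hand":1,"travel":[1,0,0],"yaw":0},{"hand":1,"travel":[0,0,0],"yaw":0}]'

```text
t: 6.7
tcp_pos: [0.6921, -0.0297, 0.1194]
tool_rot: [0.111, 0.994, 0.0, 0.0]
force: [0.5, 0.6, 0.3]
finger_gap: 0.0
```

Emit:
servo_tool --increments '[{"hand":1,"travel":[1,0,0],"yaw":0},{"hand":1,"travel":[0,0,0],"yaw":0}]'

```text
t: 6.9
tcp_pos: [0.6916, -0.0296, 0.1195]
tool_rot: [0.111, 0.994, 0.0, 0.001]
force: [0.8, 1.3, 0.6]
finger_gap: 0.001
```

Emit:
servo_tool --increments '[{"hand":1,"travel":[1,0,0],"yaw":0},{"hand":1,"travel":[0,0,0],"yaw":0}]'

```text
t: 7.1
tcp_pos: [0.6911, -0.0295, 0.1198]
tool_rot: [0.111, 0.994, -0.0, 0.001]
force: [2.5, 0.2, 0.2]
finger_gap: -0.003
```

Emit:
servo_tool --increments '[{"hand":1,"travel":[1,0,0],"yaw":0},{"hand":1,"travel":[0,0,0],"yaw":0}]'

```text
t: 7.3
tcp_pos: [0.6907, -0.0294, 0.12]
tool_rot: [0.111, 0.994, -0.0, 0.002]
force: [3.4, -0.1, 0.5]
finger_gap: 0.005
```

```bash
python3 -c "
from h import *
st()"
```

```text
t 7.3 stand xyz mm [ -7.1 -36.3 120. ] yaw err deg 0.01 tz [ 0.004 -0.001 -1.   ] F stand [ 0.67 -3.37  0.47] gap 0.005 q [-0.2   0.74  1.35  0.    1.05 -1.55]
```

Emit:
servo_tool --increments '[{"hand":1,"travel":[2,-1,0],"yaw":0},{"hand":1,"travel":[2,-1,0],"yaw":0},{"hand":1,"travel":[0,0,0],"yaw":0}]'

```text
t: 7.6
tcp_pos: [0.6899, -0.0296, 0.1207]
tool_rot: [0.111, 0.994, 0.001, 0.006]
force: [12.1, 3.0, -1.7]
finger_gap: -0.005
```

```bash
python3 -c "
from h import *
st()"
```

```text
t 7.6 stand xyz mm [ -7.5 -35.6 120.7] yaw err deg 0.05 tz [ 0.013  0.001 -1.   ] F stand [  5.63 -11.18  -1.68] gap -0.005 q [-0.21  0.73  1.35  0.    1.04 -1.56]
```

Emit:
servo_tool --increments '[{"hand":1,"travel":[2,-1,0],"yaw":0},{"hand":1,"travel":[1,-0.5,0],"yaw":0},{"hand":1,"travel":[0,0,0],"yaw":0}]'

```text
t: 7.9
tcp_pos: [0.6896, -0.0298, 0.121]
tool_rot: [0.111, 0.994, 0.002, 0.009]
force: [16.4, 4.9, -4.5]
finger_gap: 0.002
```

```bash
python3 -c "
from h import *
st()
crownpic('pics/crown1.png')"
```

```text
t 7.9 stand xyz mm [ -7.7 -35.3 121. ] yaw err deg 0.07 tz [ 0.019  0.002 -1.   ] F stand [  8.37 -14.93  -4.48] gap 0.002 q [-0.21  0.73  1.36  0.01  1.03 -1.56]
```

View pics/crown1.png

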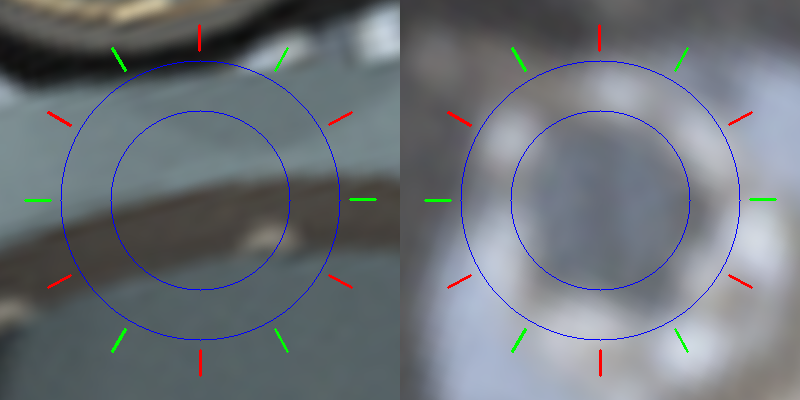

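Emit:
servo_tool --increments '[{"hand":1,"travel":[-12,0,0],"yaw":0},{"hand":1,"travel":[-12,0,0],"yaw":0},{"hand":1,"travel":[0,-9,9],"yaw":0},{"hand":1,"travel":[0,0,0],"yaw":-6},{"hand":1,"travel":[0,0,0],"yaw":-6},{"hand":1,"travel":[0,0,0],"yaw":-6},{"hand":1,"travel":[0,0,0],"yaw":0}]'

```text
t: 8.7
tcp_pos: [0.7005, -0.0455, 0.1088]
tool_rot: [-0.046, 0.999, 0.0, -0.003]
force: [-0.5, -0.9, -0.6]
finger_gap: -0.001
```

```bash
python3 -c "
from h import *
st();goto(-20,-41,110)"
```

```text
t 8.7 stand xyz mm [-20.7 -49.5 108.8] yaw err deg -17.96 tz [-0.005  0.001 -1.   ] F stand [-0.95  0.3  -0.58] gap -0.001 q [-0.22  0.77  1.31 -0.    1.06 -1.89]
travel total [ 7.9  3.3 -1.1]
```

Emit:
servo_tool --increments '[{"hand":1,"travel":[3,2,0],"yaw":0},{"hand":1,"travel":[3,1,0],"yaw":0},{"hand":1,"travel":[2,0,0],"yaw":0},{"hand":1,"travel":[0,0,0],"yaw":0}]'

```text
t: 9.1
tcp_pos: [0.6953, -0.0428, 0.1105]
tool_rot: [-0.046, 0.999, -0.0, 0.001]
force: [3.6, 1.1, -1.7]
finger_gap: 0.001
```

Emit:
servo_tool --increments '[{"hand":1,"travel":[2,0,0],"yaw":0},{"hand":1,"travel":[0,0,0],"yaw":0}]'

```text
t: 9.3
tcp_pos: [0.6951, -0.0429, 0.1108]
tool_rot: [-0.046, 0.999, -0.0, 0.003]
force: [5.9, 1.6, -2.8]
finger_gap: 0.001
```

Emit:
servo_tool --increments '[{"hand":1,"travel":[2,0,0],"yaw":0},{"hand":1,"travel":[0,0,0],"yaw":0}]'

```text
t: 9.5
tcp_pos: [0.695, -0.043, 0.1111]
tool_rot: [-0.046, 0.999, -0.0, 0.005]
force: [9.7, 2.8, -4.5]
finger_gap: 0.0
```

Emit:
servo_tool --increments '[{"hand":1,"travel":[2,0,0],"yaw":0},{"hand":1,"travel":[0,0,0],"yaw":0}]'

```text
t: 9.7
tcp_pos: [0.6948, -0.0432, 0.1114]
tool_rot: [-0.046, 0.999, -0.0, 0.007]
force: [12.8, 2.9, -5.7]
finger_gap: -0.002
```

```bash
python3 -c "
from h import *
st()"
```

```text
t 9.7 stand xyz mm [-19.6 -43.3 111.4] yaw err deg -17.92 tz [ 0.014 -0.    -1.   ] F stand [  5.65 -11.84  -5.7 ] gap -0.002 q [-0.22  0.75  1.35  0.    1.03 -1.89]
```

Emit:
servo_tool --increments '[{"hand":1,"travel":[2,0,0],"yaw":0},{"hand":1,"travel":[2,0,0],"yaw":0},{"hand":1,"travel":[0,0,0],"yaw":0}]'

```text
t: 10.0
tcp_pos: [0.6944, -0.0436, 0.1121]
tool_rot: [-0.045, 0.999, -0.001, 0.011]
force: [17.6, 3.3, -8.8]
finger_gap: 0.001
```

Emit:
servo_tool --increments '[{"hand":1,"travel":[2,0,0],"yaw":0},{"hand":1,"travel":[2,0,0],"yaw":0},{"hand":1,"travel":[0,0,0],"yaw":0}]'

```text
t: 10.3
tcp_pos: [0.694, -0.044, 0.1129]
tool_rot: [-0.045, 0.999, -0.001, 0.016]
force: [23.5, 4.4, -8.2]
finger_gap: -0.001
```

```bash
python3 -c "
from h import *
st()
crownpic('pics/crown2.png')"
```

```text
t 10.3 stand xyz mm [-20.6 -42.8 112.9] yaw err deg -17.85 tz [ 0.031 -0.001 -1.   ] F stand [  9.42 -21.98  -8.19] gap -0.001 q [-0.23  0.74  1.36  0.01  1.01 -1.89]
```

View pics/crown2.png

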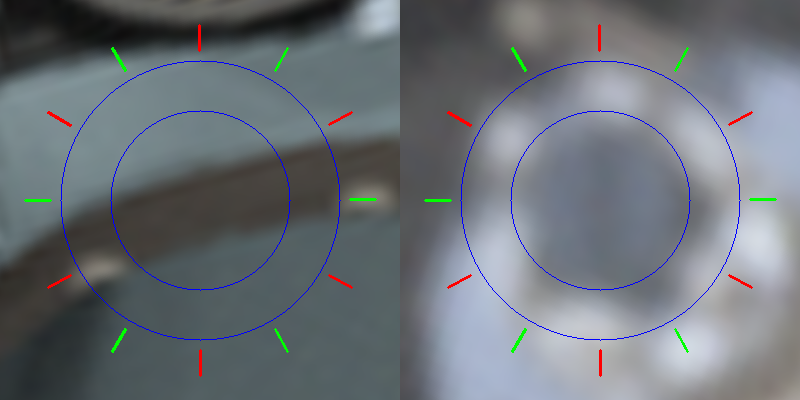

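Emit:
servo_tool --increments '[{"hand":1,"travel":[2,0,0],"yaw":0},{"hand":1,"travel":[2,0,0],"yaw":0},{"hand":1,"travel":[0,0,0],"yaw":0}]'

```text
t: 10.7
tcp_pos: [0.6936, -0.0443, 0.1134]
tool_rot: [-0.044, 0.999, -0.001, 0.02]
force: [30.5, 5.7, -13.7]
finger_gap: -0.006
```

Emit:
servo_tool --increments '[{"hand":1,"travel":[2,0,0],"yaw":0},{"hand":1,"travel":[0,0,0],"yaw":0}]'

```text
t: 10.9
tcp_pos: [0.6935, -0.0444, 0.1137]
tool_rot: [-0.044, 0.999, -0.001, 0.022]
force: [34.4, 6.8, -15.3]
finger_gap: 0.001
```

```bash
python3 -c "
from h import *
st()
"
```

```text
t 10.9 stand xyz mm [-21.1 -42.4 113.7] yaw err deg -17.78 tz [ 0.044 -0.001 -0.999] F stand [ 14.16 -32.02 -15.26] gap 0.001 q [-0.23  0.74  1.37  0.01  0.99 -1.89]
```

```bash
cat >> h.py <<'E'
def ang(n="scene"):
    p=manip.snapshot(n);b=np.radians(np.arange(0,720)/2);o=[]
    for r in(.021,.023,.025,.027):
        X=P(.062,0,0)+r*(np.cos(b)[:,None]*ey+np.sin(b)[:,None]*eu)
        uv=proj(p,X).astype(np.float32)[None];g=cv2.cvtColor(cv2.remap(p["pixels"],uv[...,0],uv[...,1],cv2.INTER_CUBIC),6).astype(float)[0]
        f=np.sum((g-g.mean())*np.exp(-6j*b));o.append(np.degrees(-np.angle(f))/6%60)
    print(n,"tooth",np.round(o,1))
E
python3 -c "
from h import *
ang();S=manip.snapshot('scene')['pixels']
cv2.imwrite('pics/a6.png',np.hstack([cv2.resize(cv2.imread('pics/scene0.png')[170:220,325:375],(400,400),interpolation=2),cv2.resize(S[170:220,325:375],(400,400),interpolation=2)]))"
```

```text
scene tooth [4.5 3.9 2.9 2.2]
```

View pics/a6.png

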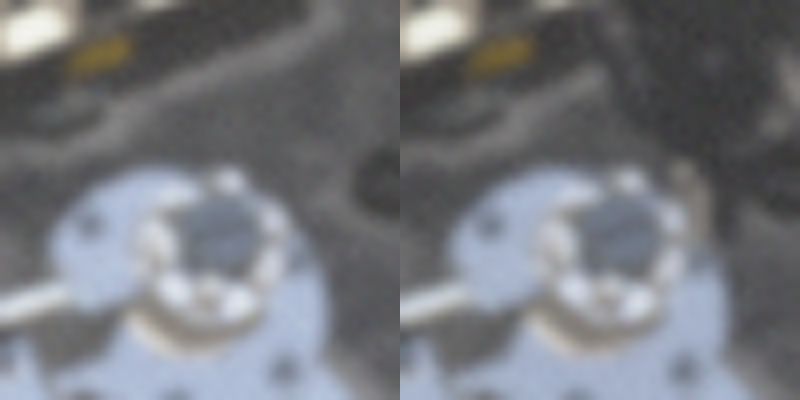

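Emit:
servo_tool --increments '[{"hand":1,"travel":[0,-2,0],"yaw":0},{"hand":1,"travel":[0,-2,0],"yaw":0},{"hand":1,"travel":[0,0,0],"yaw":0}]'

```text
t: 11.3
tcp_pos: [0.6921, -0.0487, 0.1144]
tool_rot: [-0.045, 0.999, -0.002, 0.02]
force: [29.0, 5.0, -9.7]
finger_gap: -0.001
```

Emit:
servo_tool --increments '[{"hand":1,"travel":[0,-2,0],"yaw":0},{"hand":1,"travel":[0,-2,0],"yaw":0},{"hand":1,"travel":[0,0,0],"yaw":0}]'

```text
t: 11.6
tcp_pos: [0.6909, -0.0525, 0.1136]
tool_rot: [-0.045, 0.999, -0.001, 0.018]
force: [28.0, 4.9, -11.1]
finger_gap: -0.003
```

```bash
python3 -c "
from h import *
st();ang()
"
```

```text
t 11.6 stand xyz mm [-29.6 -41.6 113.6] yaw err deg -17.83 tz [ 0.036 -0.001 -0.999] F stand [ 10.89 -26.23 -11.1 ] gap -0.003 q [-0.24  0.74  1.37  0.01  1.   -1.9 ]
scene tooth [15.4 14.4 13.3 12.1]
```

Emit:
servo_tool --increments '[{"hand":1,"travel":[-12,0,0],"yaw":0},{"hand":1,"travel":[-12,0,0],"yaw":0},{"hand":1,"travel":[-4,0,0],"yaw":6},{"hand":1,"travel":[0,0,0],"yaw":6},{"hand":1,"travel":[0,0,0],"yaw":6},{"hand":1,"travel":[0,0,0],"yaw":0}]'

```text
t: 12.25
tcp_pos: [0.7025, -0.05, 0.1101]
tool_rot: [0.11, 0.994, -0.0, -0.001]
force: [-0.9, 0.0, -0.4]
finger_gap: -0.003
```

```bash
python3 -c "
from h import *
st();ang();goto(-25,-45,109)
"
```

```text
t 12.25 stand xyz mm [-24.6 -52.4 110.1] yaw err deg -0.01 tz [-0.002  0.    -1.   ] F stand [-0.18  0.84 -0.41] gap -0.003 q [-0.23  0.77  1.31 -0.    1.07 -1.58]
scene tooth [16.1 15.  14.1 13.4]
travel total [ 7.6 -0.4  1.1]
```

Emit:
servo_tool --increments '[{"hand":1,"travel":[4,0,0],"yaw":0},{"hand":1,"travel":[4,0,0],"yaw":0},{"hand":1,"travel":[4,0,0],"yaw":0},{"hand":1,"travel":[4,0,0],"yaw":0},{"hand":1,"travel":[0,0,0],"yaw":0}]'

```text
t: 12.8
tcp_pos: [0.6918, -0.0475, 0.1113]
tool_rot: [0.111, 0.994, -0.0, 0.005]
force: [7.7, 0.3, -3.7]
finger_gap: -0.0
```

Emit:
servo_tool --increments '[{"hand":1,"travel":[4,0,0],"yaw":0},{"hand":1,"travel":[2,0,0],"yaw":0},{"hand":1,"travel":[0,0,0],"yaw":0}]'

```text
t: 13.1
tcp_pos: [0.6916, -0.0475, 0.1118]
tool_rot: [0.111, 0.994, -0.001, 0.012]
force: [18.6, -2.2, -9.7]
finger_gap: 0.001
```

```bash
python3 -c "
from h import *
st();ang()
"
```

```text
t 13.1 stand xyz mm [-24.5 -41.2 111.8] yaw err deg 0.03 tz [ 0.023 -0.004 -1.   ] F stand [  1.93 -18.63  -9.73] gap 0.001 q [-0.23  0.74  1.36  0.    1.01 -1.58]
scene tooth [16.  15.  14.  12.6]
```

Emit:
servo_tool --increments '[{"hand":1,"travel":[3,0,0],"yaw":0},{"hand":1,"travel":[2,0,0],"yaw":0},{"hand":1,"travel":[0,0,0],"yaw":0}]'

```text
t: 13.45
tcp_pos: [0.6914, -0.0474, 0.1124]
tool_rot: [0.111, 0.994, -0.001, 0.017]
force: [26.4, -4.0, -15.1]
finger_gap: -0.001
```

Emit:
servo_tool --increments '[{"hand":1,"travel":[0,-1,0],"yaw":0},{"hand":1,"travel":[0,-1,0],"yaw":0},{"hand":1,"travel":[0,0,0],"yaw":0}]'

```text
t: 13.75
tcp_pos: [0.6914, -0.0475, 0.1123]
tool_rot: [0.112, 0.994, 0.0, 0.017]
force: [26.8, 0.5, -15.3]
finger_gap: 0.004
```

```bash
python3 -c "
from h import *
st();ang()
"
```

```text
t 13.75 stand xyz mm [-24.6 -41.  112.3] yaw err deg 0.11 tz [ 0.035 -0.003 -0.999] F stand [  6.4  -25.99 -15.32] gap 0.004 q [-0.23  0.74  1.37  0.01  1.   -1.58]
scene tooth [16.1 14.7 13.5 12.4]
```

Emit:
servo_tool --increments '[{"hand":1,"travel":[1,-1,0],"yaw":0},{"hand":1,"travel":[1,-1,0],"yaw":0},{"hand":1,"travel":[0,0,0],"yaw":0}]'

```text
t: 14.1
tcp_pos: [0.6911, -0.0482, 0.113]
tool_rot: [0.112, 0.994, 0.001, 0.02]
force: [30.3, 3.4, -15.1]
finger_gap: -0.001
```

```bash
python3 -c "
from h import *
st();ang()
"
```

```text
t 14.1 stand xyz mm [-25.3 -40.8 113. ] yaw err deg 0.14 tz [ 0.04  -0.002 -0.999] F stand [  9.99 -28.78 -15.08] gap -0.001 q [-0.23  0.74  1.38  0.01  0.99 -1.58]
scene tooth [15.9 14.7 13.5 12.5]
```

Emit:
servo_tool --increments '[{"hand":1,"travel":[0,-1,0],"yaw":0},{"hand":1,"travel":[0,-1,0],"yaw":0},{"hand":1,"travel":[0,0,0],"yaw":0}]'

```text
t: 14.45
tcp_pos: [0.6904, -0.05, 0.1132]
tool_rot: [0.112, 0.994, 0.001, 0.02]
force: [29.6, 3.8, -14.8]
finger_gap: 0.001
```

```bash
python3 -c "
from h import *
st();ang()
"
```

```text
t 14.45 stand xyz mm [-27.3 -40.6 113.2] yaw err deg 0.13 tz [ 0.039 -0.002 -0.999] F stand [ 10.23 -28.07 -14.78] gap 0.001 q [-0.24  0.74  1.38  0.01  0.99 -1.59]
scene tooth [18.9 18.  17.  15.7]
```

Emit:
servo_tool --increments '[{"hand":1,"travel":[0.5,-1,0],"yaw":0},{"hand":1,"travel":[0.5,-1,0],"yaw":0},{"hand":1,"travel":[0,-1,0],"yaw":0},{"hand":1,"travel":[0,0,0],"yaw":0}]'

```text
t: 14.9
tcp_pos: [0.6888, -0.0535, 0.1129]
tool_rot: [0.112, 0.994, 0.0, 0.02]
force: [30.6, 1.6, -14.9]
finger_gap: -0.001
```

```bash
python3 -c "
from h import *
st();ang();crownpic('pics/crown3.png')
"
```

```text
t 14.9 stand xyz mm [-31.  -39.8 112.9] yaw err deg 0.13 tz [ 0.039 -0.004 -0.999] F stand [  8.26 -29.51 -14.87] gap -0.001 q [-0.24  0.74  1.38  0.01  0.99 -1.59]
scene tooth [24.5 23.3 22.  20. ]
```

View pics/crown3.png

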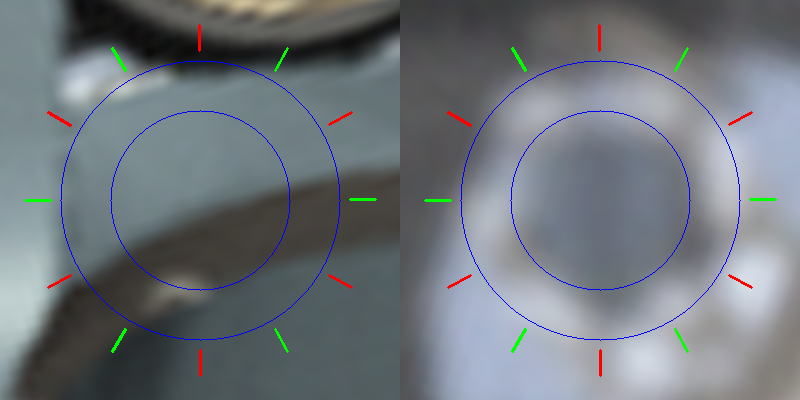

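Emit:
servo_tool --increments '[{"hand":1,"travel":[-12,0,0],"yaw":0},{"hand":1,"travel":[-12,0,0],"yaw":0},{"hand":1,"travel":[-4,0,0],"yaw":0},{"hand":1,"travel":[0,0,0],"yaw":0}]'

```text
t: 15.45
tcp_pos: [0.6994, -0.0585, 0.1102]
tool_rot: [0.111, 0.994, 0.0, -0.0]
force: [-0.4, -0.7, -0.1]
finger_gap: 0.004
```

```bash
python3 -c "
from h import *
st();ang();goto(-26,-45,109)
"
```

```text
t 15.45 stand xyz mm [-33.6 -51.2 110.2] yaw err deg -0.0 tz [-0.001  0.    -1.   ] F stand [-0.76  0.28 -0.12] gap 0.004 q [-0.24  0.77  1.32 -0.    1.06 -1.59]
scene tooth [25.4 24.4 23.5 22.4]
travel total [5.6 7.5 1.1]
```

Emit:
servo_tool --increments '[{"hand":1,"travel":[3,4,0],"yaw":0},{"hand":1,"travel":[4,3,0],"yaw":0},{"hand":1,"travel":[4,0,0],"yaw":0},{"hand":1,"travel":[4,0,0],"yaw":0},{"hand":1,"travel":[4,0,0],"yaw":0},{"hand":1,"travel":[2,0,0],"yaw":0},{"hand":1,"travel":[0,0,0],"yaw":0}]'

```text
t: 16.2
tcp_pos: [0.6899, -0.0484, 0.1115]
tool_rot: [0.111, 0.994, -0.0, 0.012]
force: [18.2, -1.2, -11.7]
finger_gap: -0.0
```

```bash
python3 -c "
from h import *
st();ang()
"
```

```text
t 16.2 stand xyz mm [-25.8 -39.8 111.5] yaw err deg 0.06 tz [ 0.023 -0.003 -1.   ] F stand [  2.83 -18.03 -11.68] gap -0.0 q [-0.23  0.74  1.37  0.    1.01 -1.58]
scene tooth [25.5 24.6 23.7 22.1]
```

Emit:
servo_tool --increments '[{"hand":1,"travel":[2,0,0],"yaw":0},{"hand":1,"travel":[2,0,0],"yaw":0},{"hand":1,"travel":[0,0,0],"yaw":0}]'

```text
t: 16.55
tcp_pos: [0.6898, -0.0484, 0.1119]
tool_rot: [0.111, 0.994, -0.001, 0.016]
force: [25.1, -0.7, -16.1]
finger_gap: -0.0
```

```bash
python3 -c "
from h import *
st();ang()
"
```

```text
t 16.55 stand xyz mm [-25.8 -39.7 111.9] yaw err deg 0.08 tz [ 0.032 -0.005 -0.999] F stand [  4.81 -24.61 -16.05] gap -0.0 q [-0.23  0.74  1.37  0.    1.   -1.58]
scene tooth [25.7 24.8 23.8 22.3]
```

Emit:
servo_tool --increments '[{"hand":1,"travel":[-10,0,0],"yaw":0},{"hand":1,"travel":[-10,-4,0],"yaw":0},{"hand":1,"travel":[5,-4,0],"yaw":0},{"hand":1,"travel":[5,0,0],"yaw":0},{"hand":1,"travel":[5,0,0],"yaw":0},{"hand":1,"travel":[0,0,0],"yaw":0}]'

```text
t: 17.2
tcp_pos: [0.6877, -0.0582, 0.1112]
tool_rot: [0.111, 0.994, -0.002, 0.011]
force: [18.1, -5.0, -12.1]
finger_gap: -0.0
```

```bash
python3 -c "
from h import *
st();ang()
"
```

```text
t 17.2 stand xyz mm [-35.8 -39.7 111.2] yaw err deg 0.09 tz [ 0.021 -0.006 -1.   ] F stand [ -0.9  -18.74 -12.15] gap -0.0 q [-0.25  0.74  1.37 -0.    1.01 -1.59]
scene tooth [24.9 24.  23.2 21.6]
```

Emit:
servo_tool --increments '[{"hand":1,"travel":[2,0,0],"yaw":0},{"hand":1,"travel":[2,0,0],"yaw":0},{"hand":1,"travel":[0,0,0],"yaw":0}]'

```text
t: 17.55
tcp_pos: [0.6876, -0.0583, 0.1118]
tool_rot: [0.112, 0.994, -0.002, 0.015]
force: [24.1, -5.0, -16.5]
finger_gap: 0.002
```

```bash
python3 -c "
from h import *
st();ang()
"
```

```text
t 17.55 stand xyz mm [-36.  -39.6 111.8] yaw err deg 0.11 tz [ 0.03  -0.007 -1.   ] F stand [  0.38 -24.6  -16.46] gap 0.002 q [-0.25  0.74  1.38 -0.    1.   -1.59]
scene tooth [25.  23.9 23.  21.4]
```

Emit:
servo_tool --increments '[{"hand":1,"travel":[2,0,0],"yaw":0},{"hand":1,"travel":[2,0,0],"yaw":0},{"hand":1,"travel":[0,0,0],"yaw":0}]'

```text
t: 17.9
tcp_pos: [0.6875, -0.0583, 0.1121]
tool_rot: [0.112, 0.994, -0.002, 0.02]
force: [30.4, -7.7, -19.8]
finger_gap: -0.003
```

```bash
python3 -c "
from h import *
st();ang()
"
```

```text
t 17.9 stand xyz mm [-36.  -39.5 112.1] yaw err deg 0.15 tz [ 0.038 -0.009 -0.999] F stand [ -0.87 -31.33 -19.77] gap -0.003 q [-0.25  0.74  1.38  0.    0.98 -1.59]
scene tooth [25.1 24.1 23.  21.4]
```

Emit:
servo_tool --increments '[{"hand":1,"travel":[-14,0,0],"yaw":0},{"hand":1,"travel":[-14,0,0],"yaw":0},{"hand":1,"travel":[0,0,-40],"yaw":0},{"hand":1,"travel":[0,0,-40],"yaw":0},{"hand":1,"travel":[0,40,-20],"yaw":0},{"hand":1,"travel":[0,45,0],"yaw":0},{"hand":1,"travel":[10,45,0],"yaw":0},{"hand":1,"travel":[20,45,0],"yaw":0},{"hand":1,"travel":[20,40,0],"yaw":0}]'

```text
t: 18.85
tcp_pos: [0.6956, 0.1629, 0.2099]
tool_rot: [0.111, 0.994, -0.0, -0.001]
force: [-0.1, 0.3, -0.6]
finger_gap: 0.002
```

```bash
python3 -c "
from h import *
st();ang();ang('top')
crownpic('pics/crown4.png')
T=manip.snapshot('top');cv2.imwrite('pics/t4.png',cv2.resize(T['pixels'][140:230,290:380],None,fx=6.6,fy=6.6,interpolation=2))
"
```

```text
t 18.85 stand xyz mm [181.6   1.2 209.9] yaw err deg 0.01 tz [-0.003 -0.    -1.   ] F stand [ 0.29  0.19 -0.55] gap 0.002 q [ 0.07  0.67  1.2   0.    1.27 -1.28]
scene tooth [25.3 24.2 23.2 22.2]
top tooth [29.4 26.6 23.9 20.7]
```

View pics/crown4.png

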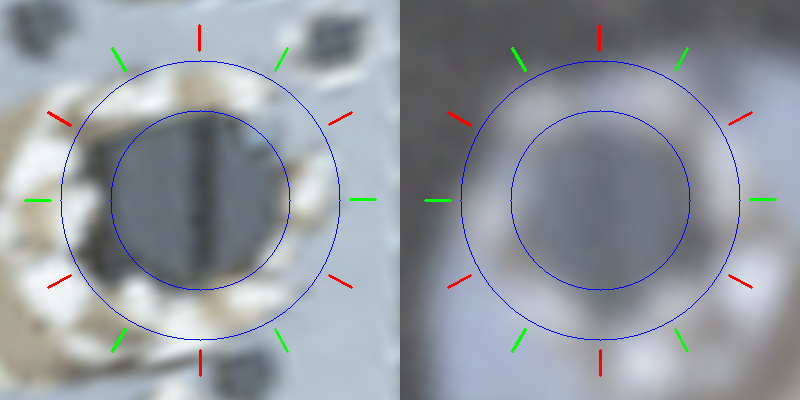

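View pics/t4.png

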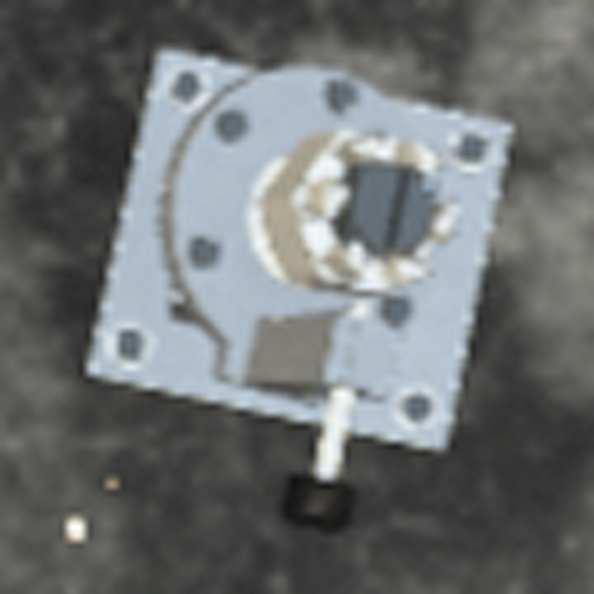

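```bash
python3 - <<'E'
from h import *
T=manip.snapshot("top");im=crown("top",T,.062,out=800,sc=10)
cv2.imwrite("pics/c5.png",im[100:700])
# stud line at a=.065, rows
im2=crown("top",T,.065,out=800,sc=10)
g=im2[350:450].mean((0,2));print("stud line col",[int(v) for v in g[360:450:6]])
for y in (-26,-24,-22,22,24):
    r=im[400+y*10-8:400+y*10+8].mean(0);b=r[:,0]-r[:,2];v=r.mean(1)
    print(y,"sat(b-r)",[int(k) for k in b[280:521:12]]);print("   v",[int(k) for k in v[280:521:12]])
E
```

```text
stud line col [95, 88, 81, 75, 71, 70, 71, 75, 81, 89, 96, 103, 108, 111, 113]
-26 sat(b-r) [9, 15, 18, 17, 13, 10, 5, 1, -1, -4, -6, -5, -1, 1, 5, 6, 8, 12, 15, 18, 20]
   v [158, 168, 185, 199, 207, 201, 189, 182, 180, 181, 182, 188, 198, 208, 214, 214, 211, 205, 200, 193, 186]
-24 sat(b-r) [3, 9, 11, 9, 5, -2, -11, -20, -22, -21, -21, -20, -15, -10, -4, -1, 2, 5, 6, 6, 6]
   v [178, 192, 206, 219, 222, 209, 189, 173, 170, 173, 176, 182, 195, 206, 215, 224, 230, 233, 232, 222, 206]
-22 sat(b-r) [3, 6, 7, 6, 4, -3, -16, -27, -30, -27, -25, -23, -19, -15, -10, -4, 0, 4, 3, 1, 0]
   v [213, 220, 227, 231, 228, 211, 189, 171, 165, 169, 174, 178, 186, 194, 202, 216, 227, 234, 236, 229, 215]
22 sat(b-r) [5, 6, 6, 4, 4, 6, 5, 2, 0, -7, -16, -22, -26, -26, -21, -15, -9, -7, -6, -5, -3]
   v [230, 227, 217, 203, 197, 207, 217, 221, 220, 210, 196, 184, 175, 175, 183, 194, 204, 210, 213, 210, 201]
24 sat(b-r) [0, 0, 0, 2, 3, 5, 5, 3, 2, -1, -7, -11, -15, -17, -18, -18, -18, -15, -11, -4, 2]
   v [211, 213, 214, 214, 218, 230, 236, 236, 232, 222, 210, 201, 191, 186, 183, 183, 185, 187, 190, 187, 181]
```

View pics/c5.png

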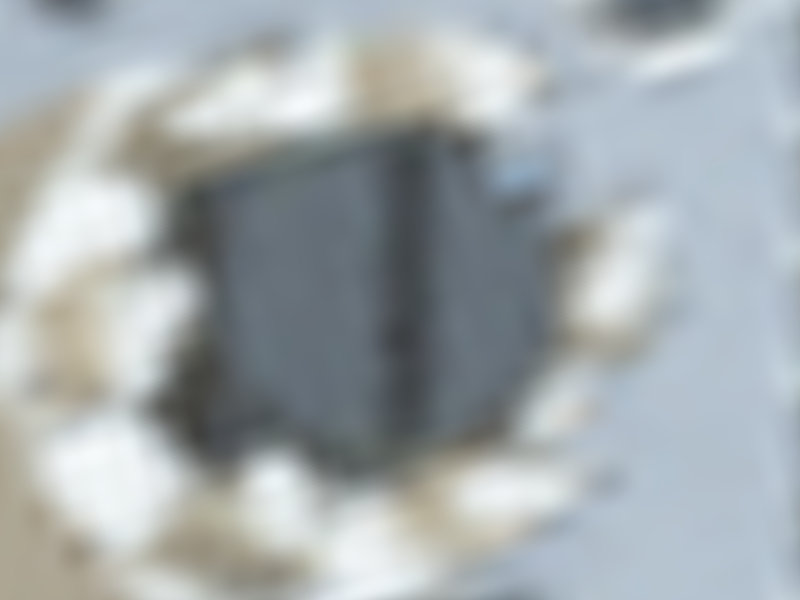

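```bash
python3 -c "
from h import *
st();goto(-30,-54,210)
"
```

```text
t 19.15 stand xyz mm [179.2  -1.  210.2] yaw err deg 0.05 tz [-0.001 -0.001 -1.   ] F stand [-0.61  0.59 -0.39] gap -0.001 q [ 0.07  0.68  1.2  -0.    1.27 -1.28]
travel total [ -53.2 -209.2    0.4]
```

Emit:
servo_tool --increments '[{"hand":1,"travel":[-20,-40,0],"yaw":0},{"hand":1,"travel":[-20,-45,0],"yaw":0},{"hand":1,"travel":[-13,-45,0],"yaw":0},{"hand":1,"travel":[0,-45,0],"yaw":0},{"hand":1,"travel":[0,-34,20],"yaw":0},{"hand":1,"travel":[0,0,40],"yaw":0},{"hand":1,"travel":[0,0,40],"yaw":0},{"hand":1,"travel":[0,0,0],"yaw":0},{"hand":1,"travel":[0,0,0],"yaw":0}]'

```text
t: 20.05
tcp_pos: [0.7031, -0.0557, 0.11]
tool_rot: [0.112, 0.994, 0.0, -0.001]
force: [0.5, -0.2, 0.3]
finger_gap: -0.001
```

```bash
python3 -c "
from h import *
st();goto(-30,-40,110)
"
```

```text
t 20.05 stand xyz mm [-30.  -54.2 110. ] yaw err deg 0.12 tz [-0.002  0.    -1.   ] F stand [-0.04 -0.52  0.32] gap -0.001 q [-0.24  0.77  1.31 -0.    1.07 -1.58]
travel total [14.2  0.  -0. ]
```

Emit:
servo_tool --increments '[{"hand":1,"travel":[6,0,0],"yaw":0},{"hand":1,"travel":[6,0,0],"yaw":0},{"hand":1,"travel":[6,0,-1],"yaw":0},{"hand":1,"travel":[6,0,-2],"yaw":0},{"hand":1,"travel":[2,0,-2],"yaw":0},{"hand":1,"travel":[0,0,0],"yaw":0}]'

```text
t: 20.65
tcp_pos: [0.6894, -0.0499, 0.1189]
tool_rot: [0.111, 0.994, -0.001, 0.014]
force: [19.6, -1.7, -8.6]
finger_gap: -0.004
```

```bash
python3 -c "
from h import *
st();ang()
"
```

```text
t 20.65 stand xyz mm [-27.4 -39.6 118.9] yaw err deg 0.03 tz [ 0.028 -0.004 -1.   ] F stand [  2.66 -19.49  -8.58] gap -0.004 q [-0.23  0.73  1.37  0.    1.01 -1.58]
scene tooth [25.2 24.5 23.6 22.2]
```

Emit:
servo_tool --increments '[{"hand":1,"travel":[1,0,-2],"yaw":0},{"hand":1,"travel":[1,0,-2],"yaw":0},{"hand":1,"travel":[0,0,0],"yaw":0}]'

```text
t: 21.0
tcp_pos: [0.689, -0.0495, 0.123]
tool_rot: [0.111, 0.994, -0.001, 0.016]
force: [21.4, -0.4, -10.3]
finger_gap: -0.004
```

```bash
python3 -c "
from h import *
st();ang()
"
```

```text
t 21.0 stand xyz mm [-27.1 -39.2 123. ] yaw err deg 0.04 tz [ 0.032 -0.005 -0.999] F stand [  4.27 -20.96 -10.27] gap -0.004 q [-0.23  0.73  1.37  0.    1.02 -1.58]
scene tooth [25.3 24.4 23.7 22.2]
```

Emit:
servo_tool --increments '[{"hand":1,"travel":[1,0,2],"yaw":0},{"hand":1,"travel":[1,0,3],"yaw":0},{"hand":1,"travel":[1,0,3],"yaw":0},{"hand":1,"travel":[0,0,0],"yaw":0}]'

```text
t: 21.45
tcp_pos: [0.6884, -0.0514, 0.1203]
tool_rot: [0.11, 0.994, -0.003, 0.019]
force: [17.7, -4.8, 6.9]
finger_gap: -0.005
```

```bash
python3 -c "
from h import *
st();ang()
"
```

```text
t 21.45 stand xyz mm [-29.  -39.  120.3] yaw err deg -0.02 tz [ 0.038 -0.01  -0.999] F stand [ -0.75 -18.33   6.91] gap -0.005 q [-0.24  0.73  1.38 -0.    1.   -1.58]
scene tooth [30.9 29.3 28.1 26.4]
```

Emit:
servo_tool --increments '[{"hand":1,"travel":[0,-1,2],"yaw":0},{"hand":1,"travel":[0,-1,2],"yaw":0},{"hand":1,"travel":[0,0,0],"yaw":0}]'

```text
t: 21.8
tcp_pos: [0.6875, -0.0536, 0.1166]
tool_rot: [0.111, 0.994, -0.003, 0.019]
force: [14.8, -3.8, 8.6]
finger_gap: -0.002
```

```bash
python3 -c "
from h import *
st();ang()
"
```

```text
t 21.8 stand xyz mm [-31.4 -38.5 116.6] yaw err deg -0.01 tz [ 0.037 -0.01  -0.999] F stand [ -0.48 -15.29   8.64] gap -0.002 q [-0.24  0.73  1.38 -0.    0.99 -1.59]
scene tooth [35.1 33.9 32.9 31.1]
```

Emit:
servo_tool --increments '[{"hand":1,"travel":[-15,0,0],"yaw":0},{"hand":1,"travel":[-18,0,0],"yaw":0},{"hand":1,"travel":[0,0,-45],"yaw":0},{"hand":1,"travel":[0,0,-45],"yaw":0},{"hand":1,"travel":[0,40,0],"yaw":0},{"hand":1,"travel":[0,45,0],"yaw":0},{"hand":1,"travel":[10,45,0],"yaw":0},{"hand":1,"travel":[20,45,0],"yaw":0},{"hand":1,"travel":[20,35,0],"yaw":0}]'

```text
t: 22.75
tcp_pos: [0.7019, 0.1625, 0.1987]
tool_rot: [0.11, 0.994, 0.001, 0.001]
force: [0.5, -0.8, 0.0]
finger_gap: 0.003
```

```bash
python3 - <<'E'
from h import *
st();ang();ang('top')
T=manip.snapshot("top");im=crown("top",T,.062,out=800,sc=10)
cv2.imwrite("pics/c6.png",im[100:700])
for y in (-24,-22,22,24):
    r=im[400+y*10-8:400+y*10+8].mean(0);b=r[:,0]-r[:,2]
    print(y,"sat(b-r)",[int(k) for k in b[280:521:12]])
E
```

```text
t 22.75 stand xyz mm [182.6  -5.1 198.7] yaw err deg -0.09 tz [ 0.002  0.001 -1.   ] F stand [-0.7  -0.62  0.05] gap 0.003 q [ 0.07  0.69  1.2   0.    1.25 -1.28]
scene tooth [34.7 33.4 32.1 30.2]
top tooth [36.3 33.8 30.9 27.7]
-24 sat(b-r) [6, 6, 5, 5, 6, 9, 11, 11, 8, 2, -4, -9, -13, -16, -15, -12, -7, -3, 0, 4, 8]
-22 sat(b-r) [7, 6, 6, 5, 5, 5, 7, 4, -2, -12, -20, -24, -25, -26, -23, -17, -12, -6, -2, 2, 5]
22 sat(b-r) [5, 5, 6, 7, 6, 4, 0, -10, -19, -27, -31, -29, -21, -13, -6, -3, 0, 1, 1, 3, 5]
24 sat(b-r) [-2, 1, 4, 6, 5, 1, -3, -12, -17, -21, -24, -25, -23, -20, -17, -15, -12, -7, 0, 6, 11]
```

View pics/c6.png

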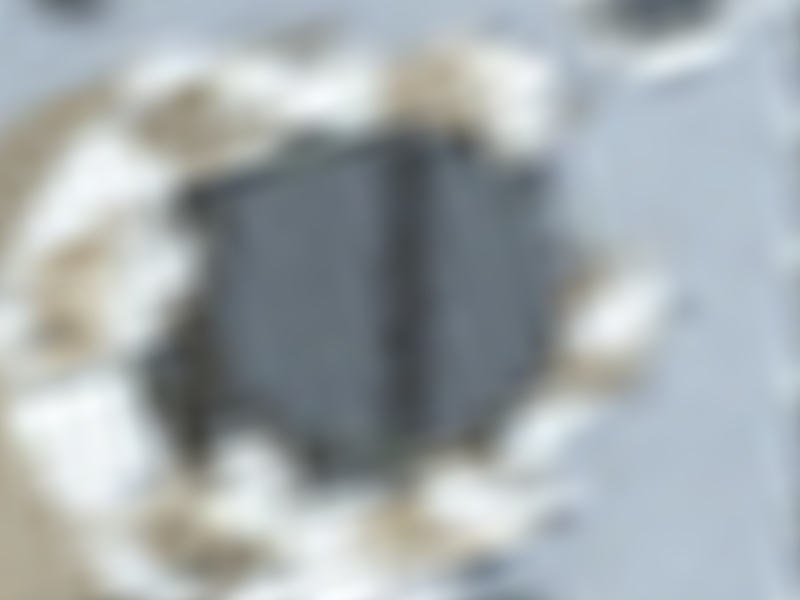

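```bash
python3 -c "
from h import *
st();goto(-23,150,199)
"
```

```text
t 22.9 stand xyz mm [182.9  -4.1 198.8] yaw err deg -0.32 tz [ 0.001  0.    -1.   ] F stand [-0.24 -0.5  -0.6 ] gap -0.002 q [ 0.07  0.69  1.2   0.    1.25 -1.28]
travel total [ 155.3 -205.    -0.5]
```

Emit:
servo_tool --increments '[{"hand":1,"travel":[26,-34,0],"yaw":0},{"hand":1,"travel":[26,-34,0],"yaw":0},{"hand":1,"travel":[26,-34,0],"yaw":0},{"hand":1,"travel":[26,-34,0],"yaw":0},{"hand":1,"travel":[26,-34,0],"yaw":0},{"hand":1,"travel":[25,-35,0],"yaw":0},{"hand":1,"travel":[0,0,40],"yaw":0},{"hand":1,"travel":[0,0,43],"yaw":0},{"hand":1,"travel":[0,0,0],"yaw":0},{"hand":1,"travel":[0,0,0],"yaw":0}]'

```text
t: 23.9
tcp_pos: [0.5063, -0.0075, 0.1148]
tool_rot: [0.111, 0.994, -0.0, -0.0]
force: [0.8, 0.3, 0.6]
finger_gap: -0.002
```

```bash
python3 -c "
from h import *
st();goto(-23,133,116)
S=manip.snapshot('scene');cv2.imwrite('pics/p1.png',cv2.resize(S['pixels'][150:250,290:390],(600,600),interpolation=2))
"
```

```text
t 23.9 stand xyz mm [-26.2 148.3 114.8] yaw err deg 0.05 tz [-0.001 -0.    -1.   ] F stand [ 0.42 -0.7   0.62] gap -0.002 q [-0.24  0.55  1.83 -0.    0.76 -1.58]
travel total [-15.3   3.2  -1.2]
```

View pics/p1.png

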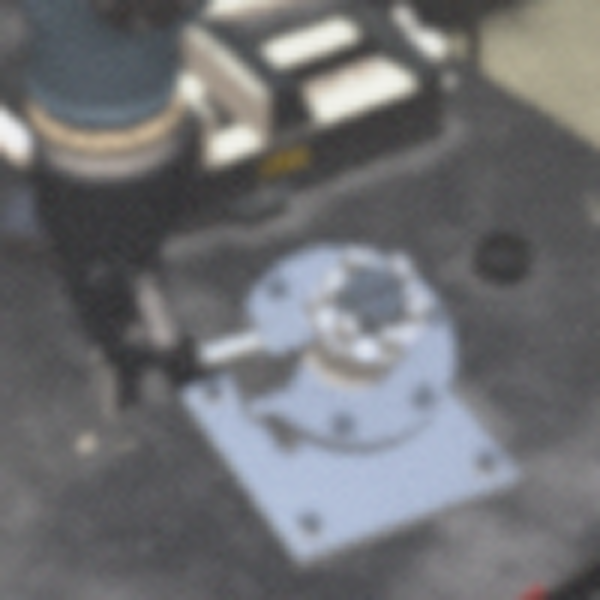

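Finger (tip ≈ (125,400)) stands just robot-side of the black knob ≈ (185,355), ready to push.

Emit:
servo_tool --increments '[{"hand":1,"travel":[-6,2,0],"yaw":0},{"hand":1,"travel":[-6,1,0],"yaw":0},{"hand":1,"travel":[-6,0,0],"yaw":0},{"hand":1,"travel":[-5,0,0],"yaw":0},{"hand":1,"travel":[-4,0,0],"yaw":0},{"hand":1,"travel":[-3,0,0],"yaw":0},{"hand":1,"travel":[0,0,0],"yaw":0}]'

```text
t: 24.65
tcp_pos: [0.5367, -0.0104, 0.1142]
tool_rot: [0.111, 0.994, -0.0, 0.0]
force: [-0.3, -0.9, -0.2]
finger_gap: 0.002
```

```bash
python3 -c "
from h import *
st();ang()
"
```

```text
t 24.65 stand xyz mm [-22.4 118.1 114.2] yaw err deg 0.0 tz [ 0.001 -0.    -1.   ] F stand [-0.93  0.07 -0.17] gap 0.002 q [-0.23  0.58  1.76  0.    0.8  -1.58]
scene tooth [34.7 33.4 32.  29.7]
```

Emit:
servo_tool --increments '[{"hand":1,"travel":[-4,0,0],"yaw":0},{"hand":1,"travel":[-4,0,0],"yaw":0},{"hand":1,"travel":[-4,0,0],"yaw":0},{"hand":1,"travel":[0,0,0],"yaw":0}]'

```text
t: 25.1
tcp_pos: [0.5488, -0.0132, 0.1142]
tool_rot: [0.111, 0.994, -0.0, 0.001]
force: [-0.6, 0.1, 0.3]
finger_gap: -0.002
```

```bash
python3 -c "
from h import *
st()
S=manip.snapshot('scene');cv2.imwrite('pics/p2.png',cv2.resize(S['pixels'][150:250,290:390],(600,600),interpolation=2))
"
```

```text
t 25.1 stand xyz mm [-22.5 105.6 114.2] yaw err deg 0.01 tz [ 0.001 -0.    -1.   ] F stand [-0.04  0.65  0.31] gap -0.002 q [-0.23  0.59  1.73  0.    0.82 -1.58]
```

View pics/p2.png

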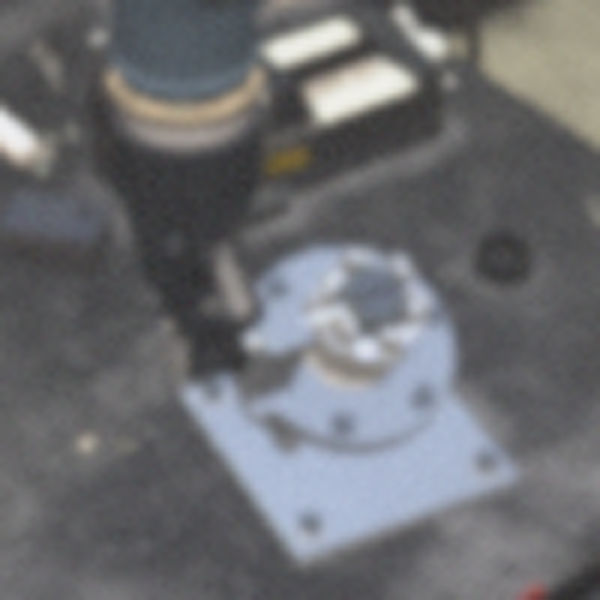

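Emit:
servo_tool --increments '[{"hand":1,"travel":[-4,0,0],"yaw":0},{"hand":1,"travel":[-3,0,0],"yaw":0},{"hand":1,"travel":[-2,0,0],"yaw":0},{"hand":1,"travel":[0,0,0],"yaw":0}]'

```text
t: 25.55
tcp_pos: [0.5571, -0.0151, 0.1143]
tool_rot: [0.111, 0.994, -0.0, 0.0]
force: [-1.5, 0.9, -0.3]
finger_gap: -0.001
```

```bash
python3 -c "
from h import *
st()"
```

```text
t 25.55 stand xyz mm [-22.5  97.1 114.3] yaw err deg 0.0 tz [ 0.001 -0.    -1.   ] F stand [ 0.56  1.68 -0.33] gap -0.001 q [-0.23  0.6   1.71 -0.    0.83 -1.58]
```

Emit:
servo_tool --increments '[{"hand":1,"travel":[-2,0,0],"yaw":0},{"hand":1,"travel":[-2,0,0],"yaw":0},{"hand":1,"travel":[0,0,0],"yaw":0}]'

```text
t: 25.85
tcp_pos: [0.5576, -0.0152, 0.1141]
tool_rot: [0.11, 0.994, 0.0, -0.003]
force: [-6.3, 1.0, 5.2]
finger_gap: -0.001
```

```bash
python3 -c "
from h import *
st();ang()"
```

```text
t 25.85 stand xyz mm [-22.5  96.6 114.1] yaw err deg -0.02 tz [-0.007  0.001 -1.   ] F stand [-0.41  6.39  5.21] gap -0.001 q [-0.23  0.6   1.7  -0.    0.84 -1.58]
scene tooth [36.6 35.1 33.7 31.4]
```

Emit:
servo_tool --increments '[{"hand":1,"travel":[10,0,0],"yaw":0},{"hand":1,"travel":[30,0,0],"yaw":0},{"hand":1,"travel":[0,0,-45],"yaw":0},{"hand":1,"travel":[0,45,-45],"yaw":0},{"hand":1,"travel":[0,45,0],"yaw":0},{"hand":1,"travel":[0,45,0],"yaw":0},{"hand":1,"travel":[0,45,0],"yaw":0},{"hand":1,"travel":[0,30,0],"yaw":0},{"hand":1,"travel":[0,0,0],"yaw":0}]'

```text
t: 26.8
tcp_pos: [0.5671, 0.1924, 0.1951]
tool_rot: [0.108, 0.994, 0.001, 0.002]
force: [0.3, -1.1, 0.5]
finger_gap: 0.001
```

```bash
python3 - <<'E'
from h import *
st();ang();ang('top')
T=manip.snapshot("top");S=manip.snapshot('scene')
cv2.imwrite("pics/f1.png",np.hstack([cv2.resize(T["pixels"][150:220,300:370],(400,400),interpolation=2),crown("top",T)]))
t2=cv2.imread("pics/top0.png").astype(int);d=np.abs(T["pixels"].astype(int)-t2).max(2)
cv2.imwrite("pics/f2.png",T["pixels"])
print(ray(T,(0,0))[0])
E
```

```text
t 26.8 stand xyz mm [182.1 133.  195.1] yaw err deg -0.26 tz [ 0.005  0.002 -1.   ] F stand [-0.99 -0.57  0.5 ] gap 0.001 q [ 0.14  0.53  1.54  0.    1.06 -1.21]
scene tooth [36.6 35.1 33.5 31.4]
top tooth [34.3 33.3 30.5 27.5]
[0.46430022 0.06129331 1.17568248]
```

View pics/f1.png

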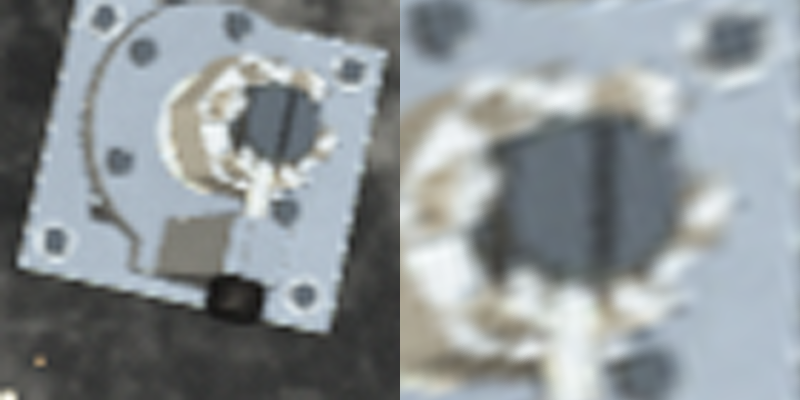

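View pics/f2.png

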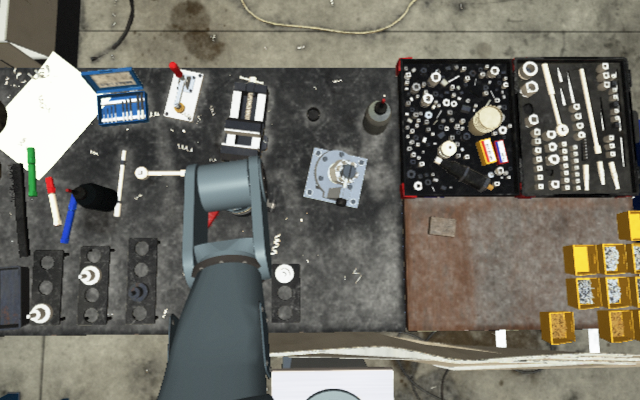

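Emit:
servo_tool --increments '[{"hand":1,"travel":[0,0,0],"yaw":0},{"hand":1,"travel":[0,0,0],"yaw":0}]'

```text
t: 27.2
tcp_pos: [0.5656, 0.1872, 0.1947]
tool_rot: [0.112, 0.994, -0.0, 0.0]
force: [-0.2, -0.7, -1.0]
finger_gap: -0.001
```

```bash
python3 -c "
from h import *
st();print(manip.sign_off())"
```

```text
t 27.2 stand xyz mm [176.8 133.3 194.7] yaw err deg 0.11 tz [ 0. -0. -1.] F stand [-0.73 -0.   -1.03] gap -0.001 q [ 0.13  0.53  1.55 -0.    1.06 -1.21]
the job is handed in; nothing more can be done
None
```

I turned the nut clockwise from about -26° to about the slot position and let go. I then pushed the locking pin to its end stop, backed the arm clear and handed the job in at t = 27 s.

- **How the nut was turned:** I pressed the side of the shut fingers on its far side. The guide block left no room for a two-finger grip.
- **Nut angle, least certain:** Before pushing the pin I estimated about +3° (0.05 rad) from the top view. The last push turned the nut a few degrees more than I meant. The two camera estimates differ by a few degrees. A final scene-view reading was about 2° higher, though the pin then filled one of the slots it measures. The pin went in without jamming, which agrees with the nut being in line.
- **Pin:** It met a firm stop (6 N) with the knob face about 86 mm from the stud axis, the given home distance. The final top picture shows the knob against the guide block.
- **Bystanders:** I never pushed or touched any. In the last picture the wood block looks where it was. The arm hides the steel block, the scrub brush and part of the ratchet, so I did not check those three afterwards.
- **Arm:** It was clear of everything at hand-in, with the force reading near zero.

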